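Stand a repaired board to drain and open the flux-cleaner bottle

TASK

Get the repaired circuit board ready for washing: pick it up off the blue mat by its heatsink and lean it in the steel drip tray, components up, one short edge down on the tray floor and its back on the wire rest. Then open the cleaner bottle - press its child-resistant cap down and turn it anticlockwise, still pressed, past the ratchet until it stops - and lift the cap off and put it down on the mat, open side down. Set the board and the cap down rather than dropping them, and leave the multimeter, the tub and the screwdriver where they are.

Things in the scene. Friction and masses are not known exactly. Their poses are not given: they have to be found in the camera images.
- board_grip (a point): Centre of the finned bare-metal heatsink on the middle of the loose green circuit board, 20 mm above the board's underside. The heatsink is 46 mm along x, 30 mm along y (the width to grip) and rises 34 mm from the board's top face; this point is half-way up. Axes as board.
- board: The green circuit board, a flat slab 140 (x) by 96 (y) by 3 mm, 0.28 kg; starts flat on the mat, components up. Origin: centre of its underside; z out of the component side. Chips beside the heatsink are under 3 mm high; parts up to 18 mm high stand within 27 mm of the two short edges. Either short edge may go down.
- tray: Fixed open steel drip tray, 165 (x) by 170 mm (y), walls 14 mm high and 3 mm thick, floor top 3 mm above the table; a bent-wire rest stands in it. Origin: centre of its underside, on the table. The wall at x = -82.5 mm (inner face -79.5) is its front and faces roughly towards the robot.
- tray_rest (a point): Middle of the wire rest's level crossbar (axis of the wire): 136 mm long along the tray's y, 6 mm thick, 20 mm from the tray's centre in +x, 66 mm above the table. A board with its lower short edge on the tray floor close to the front wall and its back on this bar slopes about 35 degrees from level (45 with the edge 30 mm farther in), rising towards tray +x.
- bottle: Fixed amber square bottle, 94 mm across, in a wooden holder screwed to the table (base 136 mm square, cheeks 36 mm high). Origin: on the bottle's axis at table height, z up. Its shoulder ends 127 mm above the table, then a 38 mm thick neck goes up to 168 mm, inside the cap. Three tabs on the neck hold three lugs inside the cap.
- cap_mid (a point): Centre of the white ribbed cap, 60 mm across, 36 mm high, on its axis half-way up; z up through the closed top. Closed on the bottle, this point is 160 mm above the table and the skirt's lower edge 142 mm, and cap x lies along bottle x.
- cap: The same cap (45 g), origin at the centre of its open underside. Locked, it will not turn. Press it straight down at least 3.5 mm (5 is best, it bottoms at 6) and turn it anticlockwise from above, held down, past two teeth; let up half-way it catches again. From 67 degrees it is free, at 89 it meets a stop: aim for 78 (1.36 rad). Then it springs up a little and lifts straight off.
- seal (a joint): How far the sprung seal under the cap is pressed down, m: 0 with the cap closed, 0.006 with the cap fully down, about -0.003 with the cap off. The spring pushes with about 6 N at 0 and 13 N at 0.005.
- mat: Fixed blue repair mat on the table, 200 mm (x) by 170 mm (y), 3 mm thick. Origin: centre of its underside, on the table. The board starts on it and the cap ends on it.
- multimeter: Bystander: orange multimeter lying on its back beyond the mat, 185 by 88 by 40 mm, loose. Origin: centre of its underside. x along its length.
- rosin_tub: Bystander: square cream tub with a clear lid, 86 by 86 by 45 mm, loose. Origin: centre of its underside.
- screwdriver: Bystander: yellow-handled screwdriver lying nearer the robot than the work, on its right, 190 mm long, loose. Origin: middle of its length, at table height. x along its length, towards the blade.

How it is judged:
On the way, in this order (a step that is already met when the one before it is completed fails the run):
1. the board leans in the tray, short edge down, back on the wire rest, let go and at rest (angle between board_grip's own z axis and vertical between 0.55 and 0.95 rad and angle between the y axis of board_grip and the y axis of tray, either way round below 0.25 rad and x of board_grip in the frame of tray between -0.1 and 0.03 m and y of board_grip in the frame of tray between -0.04 and 0.04 m and contact force between board and tray above 0.3 N and contact force between the fingers and board below 0.1 N and linear speed of board below 0.02 m/s), for 0.3 s.
2. the cap, still on the neck, has been turned past its ratchet (angle between the x axis of cap_mid and the x axis of bottle, either way round above 1.13 rad and horizontal distance between cap_mid and bottle below 0.006 m and z of cap_mid in the frame of bottle below 0.162 m), for 0.1 s.
At the end, for the whole second after the job is handed in: Board let go, at rest in the tray: components up, sloping 32 to 54 degrees, its width within 14 degrees of the tray's y, heatsink within 40 mm of the tray's middle line. Cap let go, at rest on the mat, open side down, its centre at least 10 mm inside the mat's edges (all of step 1 and x of cap_mid in the frame of mat between -0.09 and 0.09 m and y of cap_mid in the frame of mat between -0.075 and 0.075 m and angle between cap_mid's own z axis and vertical below 0.15 rad and contact force between cap and mat above 0.1 N and linear speed of cap below 0.02 m/s and contact force between the fingers and cap below 0.1 N); the robot touches nothing.
It fails at once if the cap is forced round past a tooth of its ratchet while pressed down less than 2.7 mm ((angle between the x axis of cap_mid and the x axis of bottle, either way round between 0.18 and 0.46 rad or angle between the x axis of cap_mid and the x axis of bottle, either way round between 0.76 and 1.06 rad) and horizontal distance between cap_mid and bottle below 0.01 m and z of cap_mid in the frame of bottle between 0.1573 and 0.165 m).
It fails at once if the board is let fall (linear speed of board above 0.6 m/s and contact force between the fingers and board below 0.05 N).
It fails at once if the cap is let fall or flung (linear speed of cap above 0.6 m/s and contact force between the fingers and cap below 0.05 N).
It fails at once if the multimeter, the tub or the screwdriver is moved by more than 20 mm (distance of any of multimeter, rosin_tub, screwdriver from where it was at the start of the episode above 0.02 m).
It also fails if it takes over 67 s, if anything falls off the work surface, if the arm or the gripper's body presses on something with over 40 N, if the wrist force passes 120 N, or if a joint passes its speed limit or range.

ROBOT

A 7-joint arm with a two-finger parallel gripper is mounted at the origin on the work surface. World frame = base frame: x ahead of the robot, y to its left, z up, the work surface at z = 0. Lengths are in m, angles in rad, forces in N, time in s.
With the tool pointing down it reaches from about 0.425 to 0.875 m from the base axis. Payload 4.7 kg.
Tool frame: the origin (TCP) lies at the very end of the fingers, on their centre line; the grasp point (between the pads) lies 19 mm behind it; z points along the fingers, y is the line along which they close (so a half turn about z gives the same grasp; the last joint's range is limited). The gripper opens to 87 mm and grips with 3 to 60 N. Pads are 19 mm wide; open, the fingers measure 117 mm over their backs; the gripper's body (75 mm by 190 mm) begins 51 mm behind the grasp point.
Start: joints at [1.293, 0.321, -0.07, 1.45, 0.023, 1.371, -0.057], TCP at [0.187, -0.623, 0.223] pointing down, gripper open.
Joint ranges: [-2.86, 2.86], [-0.3, 2.09], [-1.38, 1.24], [0.06, 2.45], [-1.56, 4.7], [0.09, 2.05], [-2.69, 2.69]. Speed limits (rad/s): [2.57, 2.57, 3.14, 3.14, 3.14, 3.14, 3.14].

INTERFACE

Orientations are given as a unit quaternion [x, y, z, w].
In Python, from cell import robot gives the robot as it stands.
- The arm moves only by the tool move_arm, never from a script. Its argument "steps" is a list of rows, each an object with "linear": the shift along the tool's x, y, z scaled (see below), a list of three; "dr": the turn, a rotation vector about the tool's x, y, z scaled (see below), a list of three; "jaw": the closure, from 0 (fully open) to 1 (shut). In form: [{"linear": [x, y, z], "dr": [rx, ry, rz], "jaw": jaw}, ...]. A call has exactly 8 rows; each row shifts and turns the commanded pose from where the row before left it, along the tool's axes as they then stand; what a row does not reach is not made up. The controller multiplies each number of a shift by 0.03 m and each number of a turn by 0.15 rad. A row lasts 1/8 s, in which the tool goes at most 62.5 mm and 10.7 degrees, less where a joint would pass 70% of its speed; a pose out of reach is approached as far as the arm can. A call with a number of a shift or a turn outside -1 to 1 is refused whole. A call with a gripper value outside its range is refused whole. The fingers move at their own pace and stop on an object; the grip force is fixed at half the most. Time passes only in rows, so rows that do not move let the fingers close, or fill a call up. It gives the time, the measured TCP pose, the force, the opening and the grip force at its end, in the units of the state.
- robot.get_state(): the state, without advancing time (a new reading comes with each control period).
- robot.capture(name): name is "scene" or "top" or "wrist"; returns a dict with "img" (400x640x3 uint8, blue, green, red), "K" (3x3 intrinsics, pixels), "R" (3x3) and "t" (3): a world point X has camera coordinates R X + t; the wrist camera has in their place "T_tool_cam" (4x4, takes a point from camera to tool coordinates, whose origin is the TCP and whose axes are the flange's). Camera axes: x right, y down, z forward; pixel columns grow to the right and rows downward; lengths in m; the calibration is good to about 2 mm. A picture is of the moment at which its call begins: read the wrist's pose just before it. There is no depth.
- robot.hand_in(): hands the job in; it is judged then, once.
The state is a dict: "time_s": time; "joint_positions": joint angles; "qd": joint speeds; "joint_efforts": joint torques, N m; "tool_pos": TCP position; "eef_rot": TCP orientation; "wrist_force": force on the tool from outside, world axes, zero at the start; "torque": the same for the moment, N m; "width": finger opening in m; "grip_force": force on a finger pad.
Only numpy, scipy, OpenCV 4.12 (cv2) and the standard library are available. Lean on these libraries where they do the work, as an engineer would, in place of code of your own. Each camera call takes 0.05 s, during which the arm holds its last target. There are 200 camera calls.

## Working session

There is one attempt and no reset: what is moved stays moved. The work goes in short steps, Python scripts to look and compute and a tool call to move; the robot and the scene stay as the last step left them, time stands still between calls to the robot, and variables do not carry over. Pictures are saved under pics/ and viewed, at most 13 in all, crops included, and the job is handed in when it is done.

Besides the shell and the picture viewer there is one more tool, called after "Call:" as name(argument=value, ...) on one line, values as JSON. move_arm: Moves the arm, as the interface text tells. Shifts and turns lie within -1 to 1; 1 stands for 0.03 m of shift or 0.15 rad of turn. Its arguments: {"type":"object","properties":{"steps":{"type":"array"}},"required":["steps"]}

```bash
mkdir -p pics; ls
python3 - <<'E'
from cell import robot
import cv2,pickle
s=robot.get_state();print(s)
d={n:robot.capture(n) for n in("scene","top")}
pickle.dump(d,open('c0.pkl','wb'))
for n in d:
    cv2.imwrite(f'pics/{n}0.png',d[n]['img']);print(n,d[n]['K'].tolist(),d[n]['R'].round(4).tolist(),d[n]['t'])
E
```

```text
pics
{'time_s': 0.0, 'joint_positions': array([ 1.29308965,  0.32184393, -0.07008372,  1.45167085,  0.02256785,
        1.37080743, -0.05689092]), 'qd': array([ 0.00089704, -0.00159946, -0.00055569,  0.00052648, -0.00028693,
        0.00017449,  0.00122954]), 'joint_efforts': array([ 1.28317497e-04, -4.91288102e+01, -4.03756108e-01, -3.12526596e+01,
       -6.37706439e-02,  4.37250466e-02,  1.82085482e-04]), 'tool_pos': array([ 0.18679575, -0.62199862,  0.22145   ]), 'eef_rot': array([ 9.89372170e-01,  1.45402081e-01, -1.74532559e-04, -9.55678866e-04]), 'wrist_force': array([ 0.04062923, -0.47359185, -0.45236005]), 'torque': array([-0.01640678,  0.02207536, -0.02806851]), 'grip_force': 0.0, 'width': 0.08689999237528581}
scene [[508.7365550451415, 0.0, 327.49698952399206], [0.0, 508.7365550451415, 204.76619400174914], [0.0, 0.0, 1.0]] [[0.229, 0.9734, 0.0058], [0.7831, -0.1807, -0.5951], [-0.5782, 0.1408, -0.8036]] [-0.16691125 -0.38686305  1.65597715]
top [[387.8696074853442, 0.0, 313.51386734292066], [0.0, 387.8696074853442, 198.2109525514316], [0.0, 0.0, 1.0]] [[-0.019, -0.9998, 0.0075], [-0.9953, 0.0182, -0.0953], [0.0951, -0.0093, -0.9954]] [0.01279878 0.60777216 1.11466775]
```

View pics/scene0.png

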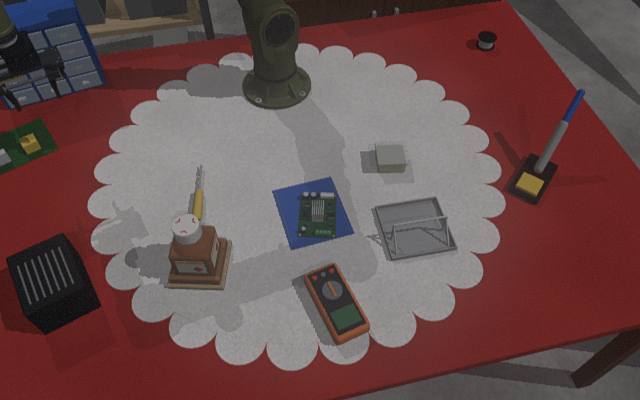

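View pics/top0.png

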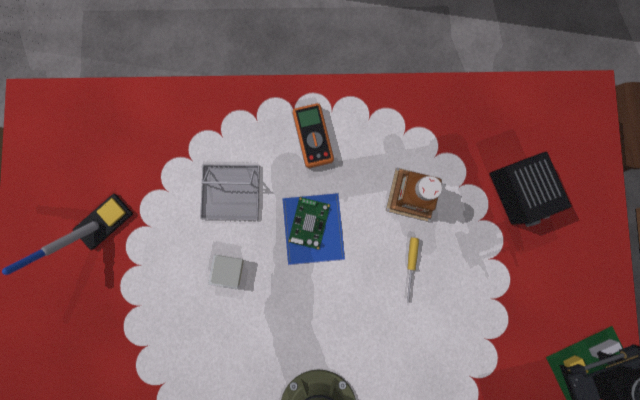

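The scene view shows the board on the mat at about (317,214), the tray at (415,228) and the bottle cap at (186,226). In the top view the board is at (310,223), the tray at (232,193), the cap at (429,187), the tub at (227,271) and the screwdriver at (412,265). I'll measure by colour masks next.

```bash
cat > h.py <<'E'
import numpy as np,cv2
from scipy.spatial.transform import Rotation as Ro
def ray(c,px,z):
    d=c['R'].T@np.linalg.inv(c['K'])@np.r_[px,1.];o=-c['R'].T@c['t']
    return o+d*(z-o[2])/d[2]
def proj(c,X):
    p=c['K']@(c['R']@np.asarray(X,float)+c['t']);return p[:2]/p[2]
def tri(ca,pa,cb,pb):
    A=[];b=[]
    for c,p in((ca,pa),(cb,pb)):
        d=c['R'].T@np.linalg.inv(c['K'])@np.r_[p,1.];d/=np.linalg.norm(d);o=-c['R'].T@c['t']
        M=np.eye(3)-np.outer(d,d);A.append(M);b.append(M@o)
    return np.linalg.solve(sum(A),sum(b))
def hsvmask(img,lo,hi,roi=None):
    m=cv2.inRange(cv2.cvtColor(img,cv2.COLOR_BGR2HSV),np.array(lo),np.array(hi))
    if roi:
        k=np.zeros_like(m);x0,y0,x1,y1=roi;k[y0:y1,x0:x1]=255;m&=k
    return m
def rect(m,c,z):
    """min-area rectangle of the largest blob, cast onto height z"""
    cs=max(cv2.findContours(m,0,2)[0],key=cv2.contourArea)
    P=np.array([ray(c,p[0]+0.,z)[:2] for p in cv2.convexHull(cs)],np.float32)
    (x,y),s,a=cv2.minAreaRect((P*1000));return np.round([x,y,*s,a],1),cv2.boundingRect(cs)
E
python3 - <<'E'
import pickle;from h import *
d=pickle.load(open('c0.pkl','rb'));
for n,rois in(('top',dict(mat=(270,180,360,275),board=(285,190,340,258),cap=(405,165,450,205))),('scene',dict(mat=(265,170,365,255),board=(290,180,345,245),cap=(165,205,205,250)))):
    c=d[n];im=c['img']
    k=np.ones((5,5),np.uint8)
    m=hsvmask(im,(100,90,40),(130,255,255),rois['mat']);m=cv2.morphologyEx(m,cv2.MORPH_CLOSE,np.ones((3,3)));print(n,'mat',rect(m,c,.003))
    m=hsvmask(im,(40,40,20),(90,255,255),rois['board']);m=cv2.morphologyEx(m,cv2.MORPH_CLOSE,k);print('board',rect(m,c,.006))
    m=hsvmask(im,(0,0,150),(180,60,255),rois['cap']);print('cap',rect(m,c,.178))
c=d['top'];cr=cv2.resize(c['img'][150:280,195:350],None,fx=5,fy=4.6,interpolation=3);cv2.imwrite('pics/crop1.png',cr)
c=d['scene'];a=cv2.resize(c['img'][180:270,360:470],None,fx=5,fy=5,interpolation=3);cv2.imwrite('pics/crop2.png',a)
E
```

```text
top mat (array([520.5,   4.6, 197.9, 168.5,   4.3]), (283, 194, 62, 70))
board (array([537.3,  16.3,  93.3, 136.7,  75.1]), (289, 198, 41, 51))
cap (array([ 631.8, -291.8,  114.4,   85.9,   89. ]), (405, 165, 45, 34))
scene mat (array([519.3,   6.1, 197.5, 168.6,   4.3]), (273, 177, 81, 73))
board (array([536.4,  17.8,  95.1, 138.4,  75.2]), (298, 194, 38, 44))
cap (array([ 616. , -295.8,   57.4,   50.4,   77. ]), (172, 215, 27, 20))
```

View pics/crop1.png

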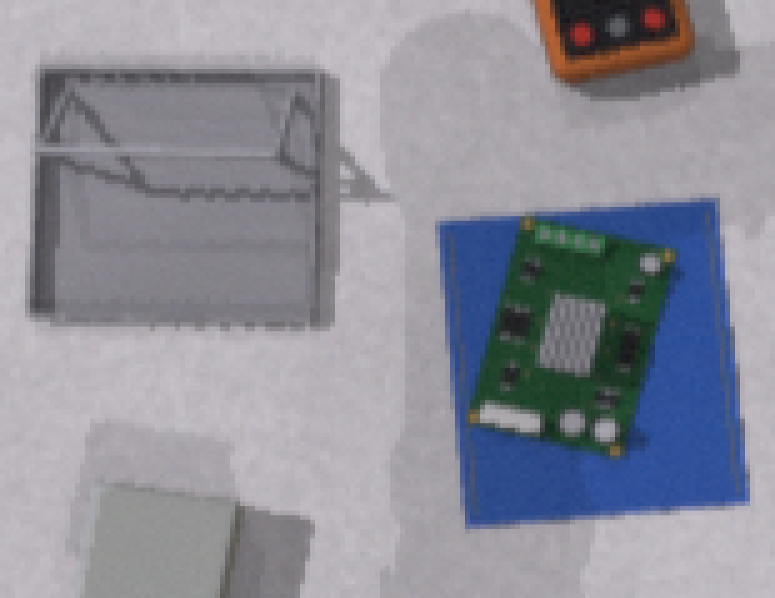

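View pics/crop2.png

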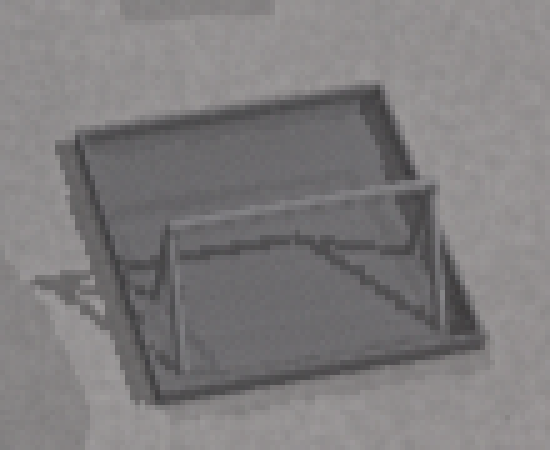

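Crop 1 shows the tray rim corners at about (40,68), (320,72), (325,325) and (30,318), the bar from (35,150) to (280,155), and the heatsink at (572,335). Crop 2 shows the rim corners at (78,132), (378,88), (483,340) and (155,400), and the bar from (170,225) to (437,184).

```bash
cat >> h.py <<'E'
def R_of(yaw,tilt=0.):
    """tool down, tool x at yaw (world), then tilted by tilt about tool y (pointing towards +x of tool)"""
    return Ro.from_euler('z',yaw)*Ro.from_euler('x',np.pi)*Ro.from_euler('y',tilt)
def plan(way,n,p=None,q=None):
    """way: list of (pos,Rot); n rows each; prints rows rounded"""
    from cell import robot
    s=robot.get_state();p=s['tool_pos'] if p is None else np.array(p);R=Ro.from_quat(s['eef_rot']) if q is None else q
    for (P,T),k in zip(way,n):
        P=np.array(P)
        for i in range(k):
            f=1/(k-i);dp=R.inv().apply((P-p)*f)/.03;w=(R.inv()*T).as_rotvec()*f/.15
            dp=dp.round(2);w=w.round(2);print(dp.tolist(),w.tolist(), '!' if max(abs(np.r_[dp,w]))>1 else '')
            p=p+R.apply(dp*.03);R=R*Ro.from_rotvec(w*.15)
        print('--',p.round(4))
E
python3 - <<'E'
import pickle;from h import *
d=pickle.load(open('c0.pkl','rb'));t,s=d['top'],d['scene']
T=lambda x,y:(x/5+195-.4,y/4.6+150-.4);S=lambda x,y:(x/5+360-.4,y/5+180-.4)
a=tri(t,T(35,150),s,S(437,184));b=tri(t,T(282,155),s,S(170,225));print('bar',a,b,np.linalg.norm(a-b),np.degrees(np.arctan2(*(a-b)[[0,1]])))
for n,u,v in(('FL',T(30,318),S(378,88)),('FR',T(325,325),S(78,132)),('BL',T(40,68),S(483,337)),('BR',T(320,70),S(155,388))):
    print(n,tri(t,u,s,v).round(4),ray(t,u,.014).round(4),ray(s,v,.014).round(4))
print('hs',ray(t,T(572,335),.040))
# cap in top
g=cv2.cvtColor(t['img'],6)[160:215,390:455];print('')
cv2.imwrite('pics/cap.png',np.hstack([cv2.resize(t['img'][155:225,385:455],None,fx=5.6,fy=5.6,interpolation=3),cv2.resize(s['img'][205:295,160:250],(392,392),interpolation=3)]))
P=[R_of(np.radians(-15))]
plan([([.537,.017,.20],P[0])],[25])
E
```

```text
bar [0.65628387 0.32157992 0.06681736] [0.65074896 0.18206441 0.06851286] 0.13963555281668666 2.271864527464193
FL [0.5546 0.339  0.0109] [0.5543 0.3373 0.014 ] [0.5567 0.3385 0.014 ]
FR [0.5477 0.1676 0.0134] [0.5466 0.1626 0.014 ] [0.5487 0.1725 0.014 ]
BL [0.7176 0.3334 0.0148] [0.7176 0.3328 0.014 ] [0.7173 0.3346 0.014 ]
BR [0.712  0.1635 0.0206] [0.7133 0.1646 0.014 ] [0.7084 0.1651 0.014 ]
hs [0.53650131 0.01602187 0.04      ]

[0.69, -0.68, 0.03] [-0.0, 0.0, 0.15] 
[0.68, -0.7, 0.03] [-0.0, 0.0, 0.15] 
[0.66, -0.71, 0.03] [-0.0, 0.0, 0.15] 
[0.64, -0.73, 0.03] [-0.0, 0.0, 0.15] 
[0.63, -0.74, 0.03] [-0.0, 0.0, 0.15] 
[0.61, -0.76, 0.03] [-0.0, 0.0, 0.15] 
[0.59, -0.77, 0.03] [-0.0, 0.0, 0.15] 
[0.58, -0.78, 0.03] [-0.0, 0.0, 0.15] 
[0.56, -0.79, 0.03] [-0.0, 0.0, 0.15] 
[0.54, -0.81, 0.03] [-0.0, 0.0, 0.15] 
[0.52, -0.82, 0.03] [-0.0, 0.0, 0.15] 
[0.5, -0.83, 0.03] [-0.0, 0.0, 0.15] 
[0.49, -0.84, 0.03] [-0.0, 0.0, 0.15] 
[0.47, -0.85, 0.03] [-0.0, 0.0, 0.15] 
[0.45, -0.86, 0.03] [-0.0, 0.0, 0.14] 
[0.43, -0.87, 0.03] [-0.0, 0.0, 0.15] 
[0.41, -0.88, 0.03] [-0.0, 0.0, 0.14] 
[0.39, -0.89, 0.03] [-0.0, 0.0, 0.15] 
[0.37, -0.9, 0.03] [-0.0, 0.0, 0.14] 
[0.35, -0.91, 0.03] [-0.0, 0.0, 0.15] 
[0.33, -0.91, 0.03] [-0.0, 0.0, 0.14] 
[0.31, -0.92, 0.03] [-0.0, 0.0, 0.15] 
[0.29, -0.93, 0.03] [-0.0, 0.0, 0.14] 
[0.27, -0.93, 0.03] [-0.0, 0.0, 0.15] 
[0.26, -0.94, 0.03] [-0.01, 0.01, 0.14] 
-- [0.537  0.0169 0.1999]
```

View pics/cap.png

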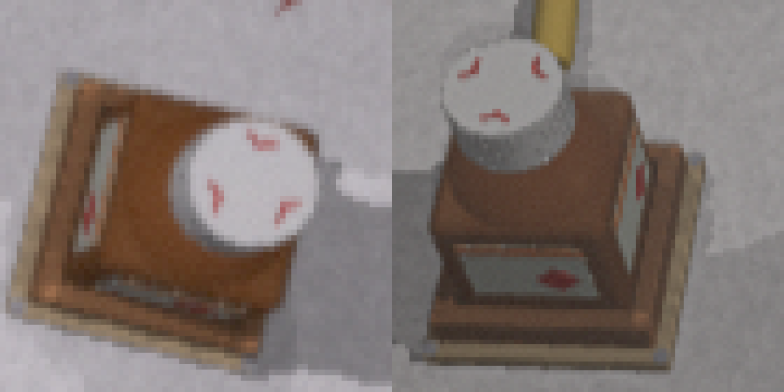

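Cap top centre is at about (253,184) in the left panel and (110,87) in the right panel. The tray measures consistently: centre (0.633,0.2515), yaw about -2.2°, bar at height 0.067. Moving over the board now.

Call:
move_arm(steps=[{"linear": [0.7,-0.71,0],"dr": [0,0,0.15],"jaw": 0},{"linear": [0.7,-0.73,0],"dr": [0,0,0.15],"jaw": 0},{"linear": [0.68,-0.75,0],"dr": [0,0,0.15],"jaw": 0},{"linear": [0.66,-0.76,0],"dr": [0,0,0.15],"jaw": 0},{"linear": [0.65,-0.78,0],"dr": [0,0,0.15],"jaw": 0},{"linear": [0.63,-0.8,0],"dr": [0,0,0.15],"jaw": 0},{"linear": [0.61,-0.81,0],"dr": [0,0,0.15],"jaw": 0},{"linear": [0.6,-0.82,0],"dr": [0,0,0.15],"jaw": 0}])

```text
time_s: 1.1
tool_pos: [0.3017, -0.4073, 0.2221]
eef_rot: [0.998, 0.056, -0.0, -0.0]
wrist_force: [-0.3, 0.2, -0.0]
width: 0.0869
grip_force: 0.0
```

Call:
move_arm(steps=[{"linear": [0.57,-0.83,0],"dr": [0,0,0.16],"jaw": 0},{"linear": [0.55,-0.85,0],"dr": [0,0,0.16],"jaw": 0},{"linear": [0.53,-0.86,0],"dr": [0,0,0.16],"jaw": 0},{"linear": [0.51,-0.87,0],"dr": [0,0,0.16],"jaw": 0},{"linear": [0.5,-0.88,0],"dr": [0,0,0.16],"jaw": 0},{"linear": [0.48,-0.89,0],"dr": [0,0,0.16],"jaw": 0},{"linear": [0.46,-0.9,0],"dr": [0,0,0.16],"jaw": 0},{"linear": [0.44,-0.91,0],"dr": [0,0,0.16],"jaw": 0}])

```text
time_s: 2.1
tool_pos: [0.417, -0.1943, 0.2222]
eef_rot: [0.999, -0.041, -0.0, -0.0]
wrist_force: [0.8, -0.3, 0.3]
width: 0.0872
grip_force: 0.0
```

Run:
```python
import pickle;from h import *
d=pickle.load(open('c0.pkl','rb'));t,s=d['top'],d['scene']
u=(253/5.6+384.6,184/5.6+154.6);v=(110/4.356+159.6,87/4.356+204.6)
print(tri(t,u,s,v),ray(t,u,.178),ray(s,v,.178))
plan([([.537,.017,.16],R_of(np.radians(-15)))],[8])
```

```text
[ 0.61611864 -0.29641696  0.17779334] [ 0.61601238 -0.29701888  0.178     ] [ 0.61650619 -0.29574156  0.178     ]
[0.43, -0.92, 0.26] [0.0, 0.0, 0.15] 
[0.41, -0.93, 0.26] [0.0, 0.0, 0.15] 
[0.38, -0.94, 0.26] [0.0, 0.0, 0.15] 
[0.36, -0.94, 0.26] [0.0, 0.0, 0.15] 
[0.34, -0.95, 0.26] [0.0, 0.0, 0.15] 
[0.32, -0.96, 0.26] [0.0, 0.0, 0.15] 
[0.3, -0.97, 0.26] [0.0, 0.0, 0.15] 
[0.29, -0.97, 0.25] [0.0, 0.0, 0.15] 
-- [0.5371 0.017  0.1601]
```

Call:
move_arm(steps=[{"linear": [0.43,-0.92,0.3],"dr": [0,0,0.15],"jaw": 0},{"linear": [0.41,-0.93,0.3],"dr": [0,0,0.15],"jaw": 0},{"linear": [0.38,-0.94,0.3],"dr": [0,0,0.15],"jaw": 0},{"linear": [0.36,-0.94,0.3],"dr": [0,0,0.15],"jaw": 0},{"linear": [0.34,-0.95,0.3],"dr": [0,0,0.15],"jaw": 0},{"linear": [0.32,-0.96,0.3],"dr": [0,0,0.15],"jaw": 0},{"linear": [0.3,-0.97,0.3],"dr": [0,0,0.15],"jaw": 0},{"linear": [0.29,-0.97,0.3],"dr": [0,0,0.15],"jaw": 0}])

```text
time_s: 3.1
tool_pos: [0.537, 0.0168, 0.1499]
eef_rot: [0.991, -0.13, -0.0, 0.0]
wrist_force: [0.2, -0.2, 0.2]
width: 0.0872
grip_force: 0.0
```

Run:
```python
from cell import robot;from h import *
s=robot.get_state();c=robot.capture('wrist');s2=robot.get_state()
print(s['tool_pos'],s2['tool_pos'],s2['eef_rot'],c['T_tool_cam'].round(3).tolist())
cv2.imwrite('pics/w1.png',c['img'])
# camera as world extrinsics
Rt=Ro.from_quat(s['eef_rot']).as_matrix();M=np.eye(4);M[:3,:3]=Rt;M[:3,3]=s['tool_pos']
W=np.linalg.inv(M@c['T_tool_cam']);c['R']=W[:3,:3];c['t']=W[:3,3]
m=hsvmask(c['img'],(40,60,20),(90,255,255));m=cv2.morphologyEx(m,cv2.MORPH_CLOSE,np.ones((15,15)))
print(rect(m,c,.006))
plan([([.537,.017,.010],R_of(np.radians(-15)))],[8],p=s2['tool_pos'])
```

```text
[0.53696299 0.01677604 0.14988333] [0.53773564 0.02161967 0.1489824 ] [ 9.91730261e-01 -1.28325058e-01 -3.75784866e-04 -1.90478352e-03] [[0.0, -0.964, -0.265, 0.073], [1.0, 0.0, 0.0, 0.001], [-0.0, -0.265, 0.964, -0.162], [0.0, 0.0, 0.0, 1.0]]
(array([535.7,  16.7,  94.8, 138.3,  75. ]), (264, 112, 107, 145))
[0.0, 0.02, 0.58] [-0.0, 0.0, 0.0] 
[0.0, 0.02, 0.58] [-0.0, 0.0, 0.0] 
[0.0, 0.02, 0.58] [-0.0, 0.0, 0.0] 
[0.0, 0.02, 0.58] [-0.0, 0.0, 0.01] 
[0.01, 0.02, 0.58] [-0.01, 0.0, 0.0] 
[0.0, 0.02, 0.58] [-0.0, 0.0, 0.01] 
[0.01, 0.02, 0.58] [-0.01, 0.0, 0.0] 
[0.0, 0.03, 0.57] [-0.0, 0.01, 0.01] 
-- [0.5369 0.017  0.0101]
```

View pics/w1.png

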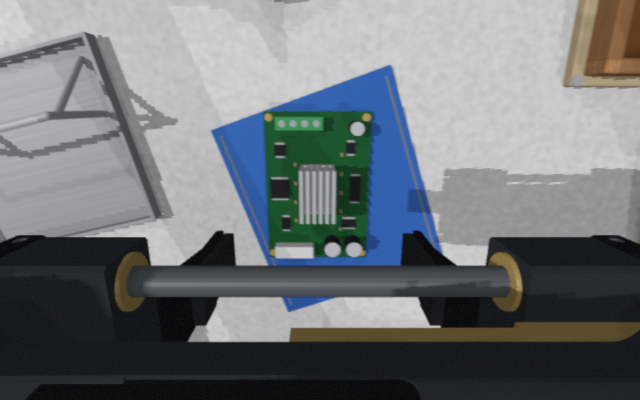

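The wrist view shows the board rectangle from (264,112) to (371,257), with the heatsink at (318,195) squarely between the fingers. The measured 94.8 x 138.3 mm fits the given size. Descending.

Call:
move_arm(steps=[{"linear": [0,0.08,0.8],"dr": [0,0,0],"jaw": 0},{"linear": [0,0.08,0.8],"dr": [0,0,0],"jaw": 0},{"linear": [0,0,0.8],"dr": [0,0,0],"jaw": 0},{"linear": [0,0,0.8],"dr": [0,0,0],"jaw": 0},{"linear": [0,0,0.7],"dr": [0,0,0],"jaw": 0},{"linear": [0,0,0.4],"dr": [0,0,0],"jaw": 0},{"linear": [0,0,0.2],"dr": [0,0,0],"jaw": 0},{"linear": [0,0,0],"dr": [0,0,0],"jaw": 0}])

```text
time_s: 4.15
tool_pos: [0.5357, 0.0114, 0.0156]
eef_rot: [0.992, -0.13, -0.0, 0.0]
wrist_force: [0.3, -0.2, 1.4]
width: 0.087
grip_force: 0.0
```

Call:
move_arm(steps=[{"linear": [-0.04,-0.18,0],"dr": [0,0,0],"jaw": 0},{"linear": [0,0,0.16],"dr": [0,0,0],"jaw": 0},{"linear": [0,0,0],"dr": [0,0,0],"jaw": 0.4},{"linear": [0,0,0],"dr": [0,0,0],"jaw": 1},{"linear": [0,0,0],"dr": [0,0,0],"jaw": 1},{"linear": [0,0,0],"dr": [0,0,0],"jaw": 1},{"linear": [0,0,0],"dr": [0,0,0],"jaw": 1},{"linear": [0,0,0],"dr": [0,0,0],"jaw": 1}])

```text
time_s: 5.15
tool_pos: [0.5358, 0.0169, 0.0107]
eef_rot: [0.992, -0.13, -0.0, 0.0]
wrist_force: [-0.9, 0.2, 0.9]
width: 0.0351
grip_force: 0.0
```

Run:
```python
from h import *
from cell import robot
s=robot.get_state();print(s['width'],s['grip_force'],s['tool_pos'])
ty=np.radians(-2.2);c=np.array([.633,.2515,0]);th=.645;e=-.068
h=s['tool_pos'][2]-.003  # TCP height above board underside
b=np.array([e+.07*np.cos(th)-h*np.sin(th),0,.003+.07*np.sin(th)+h*np.cos(th)])
Rz=Ro.from_euler('z',ty);P=c+Rz.apply(b);n=Rz.apply([-np.sin(th),0,np.cos(th)])
F=None
for sg in(1,-1):
    Q=R_of(ty,sg*th)
    if Q.apply([0,0,1])[0]>0:F=Q
print('target',P,F.apply(np.eye(3)).round(2).tolist())
up=P+np.array([0,0,.06])
plan([(s['tool_pos']+[0,0,.15],Ro.from_quat(s['eef_rot'])),(up+[0,0,.02],F),(P+[0,0,.004],F)],[6,10,4])
```

```text
0.03512173580688392 0.0 [0.5358375  0.01691078 0.01072834]
target [0.61630303 0.25214143 0.05125961] [[0.8, -0.03, 0.6], [-0.04, -1.0, 0.0], [0.6, -0.02, -0.8]]
[0.0, 0.0, -0.83] [0.0, 0.0, 0.0] 
[0.0, 0.0, -0.83] [0.0, 0.0, 0.0] 
[0.0, 0.0, -0.83] [0.0, 0.0, 0.0] 
[0.0, 0.0, -0.84] [0.0, 0.0, 0.0] 
[0.0, 0.0, -0.83] [0.0, 0.0, 0.0] 
[0.0, 0.0, -0.84] [0.0, 0.0, 0.0] 
-- [0.5358 0.0169 0.1607]
[0.06, -0.83, 0.1] [0.05, 0.43, -0.14] 
[0.07, -0.82, 0.11] [0.05, 0.43, -0.14] 
[0.08, -0.82, 0.12] [0.05, 0.43, -0.14] 
[0.09, -0.82, 0.13] [0.05, 0.43, -0.14] 
[0.09, -0.82, 0.14] [0.05, 0.43, -0.14] 
[0.1, -0.81, 0.15] [0.05, 0.43, -0.15] 
[0.11, -0.81, 0.17] [0.05, 0.43, -0.14] 
[0.12, -0.81, 0.18] [0.04, 0.42, -0.15] 
[0.12, -0.8, 0.2] [0.05, 0.43, -0.14] 
[0.13, -0.8, 0.21] [0.04, 0.42, -0.15] 
-- [0.6164 0.2522 0.1312]
[-0.38, -0.0, 0.5] [0.0, 0.0, 0.0] 
[-0.38, -0.0, 0.51] [0.0, 0.0, 0.0] 
[-0.38, -0.0, 0.5] [0.0, 0.0, 0.0] 
[-0.38, -0.0, 0.51] [0.0, 0.0, 0.0] 
-- [0.6164 0.2521 0.0553]
```

Call:
move_arm(steps=[{"linear": [0,0,0],"dr": [0,0,0],"jaw": 1},{"linear": [0,0,0],"dr": [0,0,0],"jaw": 1},{"linear": [0,0,-0.3],"dr": [0,0,0],"jaw": 1},{"linear": [0,0,-0.7],"dr": [0,0,0],"jaw": 1},{"linear": [0,0,-1],"dr": [0,0,0],"jaw": 1},{"linear": [0,0,-1],"dr": [0,0,0],"jaw": 1},{"linear": [0,0,-1],"dr": [0,0,0],"jaw": 1},{"linear": [0,0,-1],"dr": [0,0,0],"jaw": 1}])

```text
time_s: 6.15
tool_pos: [0.5354, 0.0171, 0.1618]
eef_rot: [0.992, -0.13, -0.0, 0.0]
wrist_force: [0.8, -0.2, -3.4]
width: 0.0297
grip_force: 30.0
```

Gripped at 30 mm, and the wrist force reads the board's weight. Carrying it to the tray.

Call:
move_arm(steps=[{"linear": [0.06,-0.83,0.1],"dr": [0.05,0.43,-0.14],"jaw": 1},{"linear": [0.07,-0.82,0.11],"dr": [0.05,0.43,-0.14],"jaw": 1},{"linear": [0.08,-0.82,0.12],"dr": [0.05,0.43,-0.14],"jaw": 1},{"linear": [0.09,-0.82,0.13],"dr": [0.05,0.43,-0.14],"jaw": 1},{"linear": [0.09,-0.82,0.14],"dr": [0.05,0.43,-0.14],"jaw": 1},{"linear": [0.1,-0.81,0.15],"dr": [0.05,0.43,-0.15],"jaw": 1},{"linear": [0.11,-0.81,0.17],"dr": [0.05,0.43,-0.14],"jaw": 1},{"linear": [0.12,-0.81,0.18],"dr": [0.04,0.42,-0.15],"jaw": 1}])

```text
time_s: 7.15
tool_pos: [0.5997, 0.2055, 0.1372]
eef_rot: [0.966, -0.041, 0.256, 0.005]
wrist_force: [-0.3, -0.4, -3.1]
width: 0.0299
grip_force: 30.0
```

Call:
move_arm(steps=[{"linear": [0.12,-0.8,0.2],"dr": [0.05,0.43,-0.14],"jaw": 1},{"linear": [0.13,-0.8,0.21],"dr": [0.04,0.42,-0.15],"jaw": 1},{"linear": [0,0,0],"dr": [0,0,0],"jaw": 1},{"linear": [0,0,0],"dr": [0,0,0],"jaw": 1},{"linear": [-0.3,0,0.4],"dr": [0,0,0],"jaw": 1},{"linear": [-0.3,0,0.4],"dr": [0,0,0],"jaw": 1},{"linear": [0,0,0],"dr": [0,0,0],"jaw": 1},{"linear": [0,0,0],"dr": [0,0,0],"jaw": 1}])

```text
time_s: 8.15
tool_pos: [0.6036, 0.2195, 0.1013]
eef_rot: [0.961, -0.033, 0.273, 0.009]
wrist_force: [-0.3, -0.0, -2.1]
width: 0.03
grip_force: 30.0
```

Run:
```python
from cell import robot;from h import *
import pickle
c=robot.capture('scene');t=robot.capture('top')
a=cv2.resize(c['img'][150:270,340:480],None,fx=3.5,fy=3.5,interpolation=3)
b=cv2.resize(t['img'][140:240,190:275],(357,420),interpolation=3)
cv2.imwrite('pics/p1.png',np.hstack([a[:420,:440],b]))
P=[.6163,.2521,.0513];F=R_of(np.radians(-2.2),.645);
if F.apply([0,0,1])[0]<0:F=R_of(np.radians(-2.2),-.645)
s=robot.get_state();print(s['tool_pos'],(F.inv()*Ro.from_quat(s['eef_rot'])).as_rotvec(),s['width'])
plan([(P,F)],[3])
```

```text
[0.60385443 0.21886675 0.10141982] [-0.01657078 -0.09080435  0.02549816] 0.030092343934851346
[-0.2, -0.38, 0.53] [0.04, 0.2, -0.06] 
[-0.21, -0.37, 0.53] [0.04, 0.2, -0.06] 
[-0.22, -0.38, 0.53] [0.03, 0.21, -0.05] 
-- [0.6164 0.2521 0.0512]
```

View pics/p1.png

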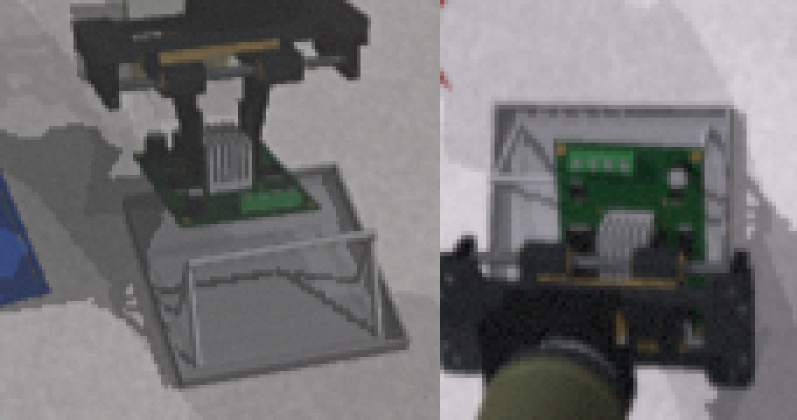

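The picture shows the board held tilted over the tray, components up, still about 30 mm short in y. The last tilt rows were cut short, so I'll check joint limits.

Run:
```python
from cell import robot
s=robot.get_state();print(s['joint_positions'].round(3),s['tool_pos'],s['eef_rot'])
```

```text
[-0.442  0.12  -0.136  2.074  0.641  0.583 -2.69 ] [0.60385443 0.21886675 0.10141982] [ 0.9612836  -0.03317245  0.2734067   0.00906649]
```

Joint 7 is at its limit. Either short edge may go down, so I'll raise the board and spin it half a turn the other way.

```bash
cat >> h.py <<'E'
def FT(yaw,th):
    return next(Q for Q in(R_of(yaw,th),R_of(yaw,-th)) if Q.apply([np.cos(yaw),np.sin(yaw),0])[0]>-9 and Q.apply([0,0,1])[0]>0)
E
python3 - <<'E'
from cell import robot;from h import *
F=FT(np.radians(-2.2),.645);s=robot.get_state();R0=Ro.from_quat(s['eef_rot'])
z=lambda a:Ro.from_rotvec([0,0,a])
U=[.6163,.2521,.15]
plan([([.604,.225,.15],R0*z(-.45)),(U,F*z(-1.65)),(U,F*z(-2.4)),(U,F*z(-np.pi))],[3,8,5,5])
E
```

```text
[0.28, -0.07, -0.46] [0.0, 0.0, -1.0] 
[0.29, -0.02, -0.46] [0.0, -0.0, -1.0] 
[0.29, 0.01, -0.46] [-0.0, 0.0, -1.0] 
-- [0.604  0.2251 0.1499]
[0.08, -0.09, 0.02] [-0.06, 0.05, -1.02] !
[0.1, -0.07, 0.02] [-0.06, 0.05, -1.02] !
[0.11, -0.06, 0.02] [-0.06, 0.05, -1.02] !
[0.11, -0.04, 0.02] [-0.06, 0.05, -1.02] !
[0.12, -0.03, 0.03] [-0.07, 0.05, -1.02] !
[0.12, -0.01, 0.03] [-0.07, 0.06, -1.02] !
[0.12, 0.01, 0.03] [-0.06, 0.05, -1.02] !
[0.12, 0.03, 0.02] [-0.07, 0.06, -1.02] !
-- [0.6162 0.2522 0.15  ]
[-0.0, 0.0, 0.0] [0.0, -0.0, -1.0] 
[-0.0, 0.0, 0.0] [0.0, -0.0, -1.0] 
[-0.0, 0.0, 0.0] [0.0, -0.0, -1.0] 
[-0.0, -0.0, 0.0] [0.0, -0.0, -1.0] 
[-0.0, -0.0, 0.0] [0.0, 0.0, -1.0] 
-- [0.6162 0.2522 0.15  ]
[-0.0, -0.0, 0.0] [0.0, 0.0, -0.99] 
[-0.0, -0.0, 0.0] [0.0, 0.0, -0.99] 
[-0.0, -0.0, 0.0] [0.0, 0.0, -0.99] 
[-0.0, -0.0, 0.0] [0.0, 0.0, -0.99] 
[-0.0, -0.0, 0.0] [0.0, 0.0, -0.99] 
-- [0.6162 0.2522 0.15  ]
```

Call:
move_arm(steps=[{"linear": [0.28,-0.07,-0.46],"dr": [0,0,-1],"jaw": 1},{"linear": [0.29,-0.02,-0.46],"dr": [0,0,-1],"jaw": 1},{"linear": [0.29,0.01,-0.46],"dr": [0,0,-1],"jaw": 1},{"linear": [0.08,-0.09,0.02],"dr": [-0.06,0.05,-1],"jaw": 1},{"linear": [0.1,-0.07,0.02],"dr": [-0.06,0.05,-1],"jaw": 1},{"linear": [0.11,-0.06,0.02],"dr": [-0.06,0.05,-1],"jaw": 1},{"linear": [0.11,-0.04,0.02],"dr": [-0.06,0.05,-1],"jaw": 1},{"linear": [0.12,-0.03,0.03],"dr": [-0.07,0.05,-1],"jaw": 1}])

```text
time_s: 9.25
tool_pos: [0.6117, 0.2417, 0.1499]
eef_rot: [0.804, 0.512, 0.241, 0.181]
wrist_force: [0.6, 0.2, -3.2]
width: 0.0299
grip_force: 30.0
```

Call:
move_arm(steps=[{"linear": [0.12,-0.01,0.03],"dr": [-0.07,0.06,-1],"jaw": 1},{"linear": [0.12,0.01,0.03],"dr": [-0.06,0.05,-1],"jaw": 1},{"linear": [0.12,0.03,0.02],"dr": [-0.07,0.06,-1],"jaw": 1},{"linear": [0,0,0],"dr": [0,0,-1],"jaw": 1},{"linear": [0,0,0],"dr": [0,0,-1],"jaw": 1},{"linear": [0,0,0],"dr": [0,0,-1],"jaw": 1},{"linear": [0,0,0],"dr": [0,0,-1],"jaw": 1},{"linear": [0,0,0],"dr": [0,0,-1],"jaw": 1}])

```text
time_s: 10.25
tool_pos: [0.6164, 0.2516, 0.1498]
eef_rot: [0.369, 0.873, 0.112, 0.297]
wrist_force: [0.5, 0.4, -3.2]
width: 0.0295
grip_force: 30.0
```

Run:
```python
from cell import robot;from h import *
F=FT(np.radians(-2.2),.645);s=robot.get_state();print(s['joint_positions'].round(3),s['width'])
z=lambda a:Ro.from_rotvec([0,0,a])
plan([([.6163,.2521,.15],F*z(-np.pi))],[6])
```

```text
[-0.374  0.09  -0.276  2.041  0.758  0.625 -0.412] 0.02949097228734955
[0.0, 0.0, -0.0] [-0.0, 0.0, -0.85] 
[0.0, 0.0, -0.0] [-0.0, 0.0, -0.85] 
[0.0, 0.0, -0.0] [-0.0, 0.0, -0.84] 
[0.0, 0.01, -0.0] [-0.0, 0.0, -0.85] 
[0.0, 0.0, -0.0] [-0.0, 0.0, -0.84] 
[0.0, 0.01, -0.01] [-0.01, 0.0, -0.85] 
-- [0.6163 0.2522 0.1501]
```

Call:
move_arm(steps=[{"linear": [0,0,0],"dr": [0,0,-0.83],"jaw": 1},{"linear": [0,0,0],"dr": [0,0,-0.83],"jaw": 1},{"linear": [0,0,0],"dr": [0,0,-0.83],"jaw": 1},{"linear": [0,0,0],"dr": [0,0,-0.83],"jaw": 1},{"linear": [0,0,0],"dr": [0,0,-0.83],"jaw": 1},{"linear": [0,0,0],"dr": [0,0,-0.83],"jaw": 1},{"linear": [0.4,0,0.53],"dr": [0,0,0],"jaw": 1},{"linear": [0.4,0,0.53],"dr": [0,0,0],"jaw": 1}])

```text
time_s: 11.25
tool_pos: [0.6167, 0.2521, 0.11]
eef_rot: [0.028, 0.948, -0.003, 0.318]
wrist_force: [0.1, -0.2, -3.0]
width: 0.0295
grip_force: 30.0
```

Run:
```python
from cell import robot;from h import *
F=FT(np.radians(-2.2),.645);s=robot.get_state();print(s['joint_positions'].round(3),s['width'])
c=robot.capture('scene');t=robot.capture('top')
cv2.imwrite('pics/p2.png',np.hstack([cv2.resize(c['img'][150:270,350:470],(420,420),interpolation=3),cv2.resize(t['img'][140:240,190:280],(378,420),interpolation=3)]))
z=lambda a:Ro.from_rotvec([0,0,a])
plan([([.6163,.2521,.0543],F*z(-np.pi)),([.6163,.2521,.0513],F*z(-np.pi))],[5,1])
```

```text
[-0.358  0.148 -0.298  2.073  0.88   0.575  0.198] 0.02950719813326996
[0.2, 0.01, 0.29] [-0.0, -0.0, -0.02] 
[0.2, 0.0, 0.29] [-0.01, -0.01, -0.03] 
[0.2, 0.01, 0.28] [-0.0, -0.0, -0.02] 
[0.21, 0.01, 0.29] [-0.01, -0.01, -0.03] 
[0.2, 0.0, 0.28] [-0.0, -0.0, -0.02] 
-- [0.6163 0.2521 0.0544]
[0.06, 0.0, 0.08] [-0.0, -0.0, -0.0] 
-- [0.6163 0.2521 0.0514]
```

View pics/p2.png

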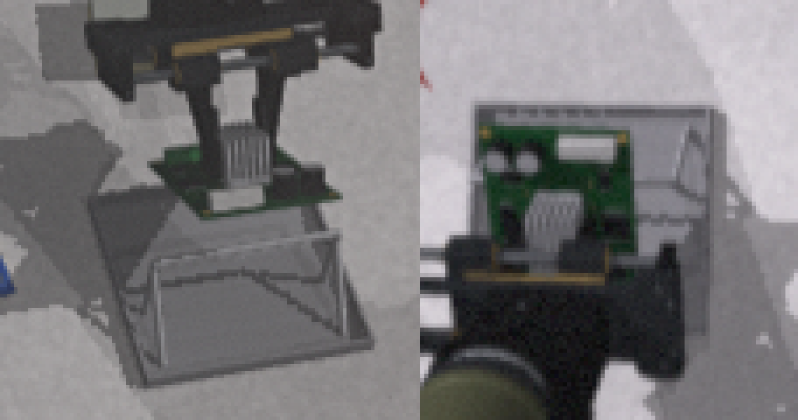

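The board is tilted, components up and aligned with the tray (its leftward shift in the top view is height parallax). Lowering.

Call:
move_arm(steps=[{"linear": [0.24,0,0.31],"dr": [0,0,-0.06],"jaw": 1},{"linear": [0.24,0,0.31],"dr": [0,0,-0.06],"jaw": 1},{"linear": [0.2,0,0.29],"dr": [0,0,0],"jaw": 1},{"linear": [0.2,0,0.29],"dr": [0,0,0],"jaw": 1},{"linear": [0.16,0,0.21],"dr": [0,0,0],"jaw": 1},{"linear": [0.06,0,0.08],"dr": [0,0,0],"jaw": 1},{"linear": [0,0,0],"dr": [0,0,0],"jaw": 1},{"linear": [0,0,0],"dr": [0,0,0],"jaw": 1}])

```text
time_s: 12.35
tool_pos: [0.6166, 0.2531, 0.0543]
eef_rot: [0.018, 0.948, -0.006, 0.317]
wrist_force: [0.3, 0.4, -1.6]
width: 0.03
grip_force: 30.0
```

Run:
```python
from cell import robot;from h import *
F=FT(np.radians(-2.2),.645);s=robot.get_state();print(s['width'],s['wrist_force'],s['torque'])
c=robot.capture('scene');cv2.imwrite('pics/p3.png',cv2.resize(c['img'][170:270,350:480],(780,600),interpolation=3))
z=lambda a:Ro.from_rotvec([0,0,a])
plan([([.6163,.2521,.0513],F*z(-np.pi))],[1])
```

```text
0.029954326700884947 [ 0.31261809  0.37297134 -1.62734033] [ 0.08697416  0.99001637 -0.02417947]
[0.07, -0.03, 0.08] [-0.0, 0.0, 0.0] 
-- [0.6163 0.2522 0.0511]
```

View pics/p3.png

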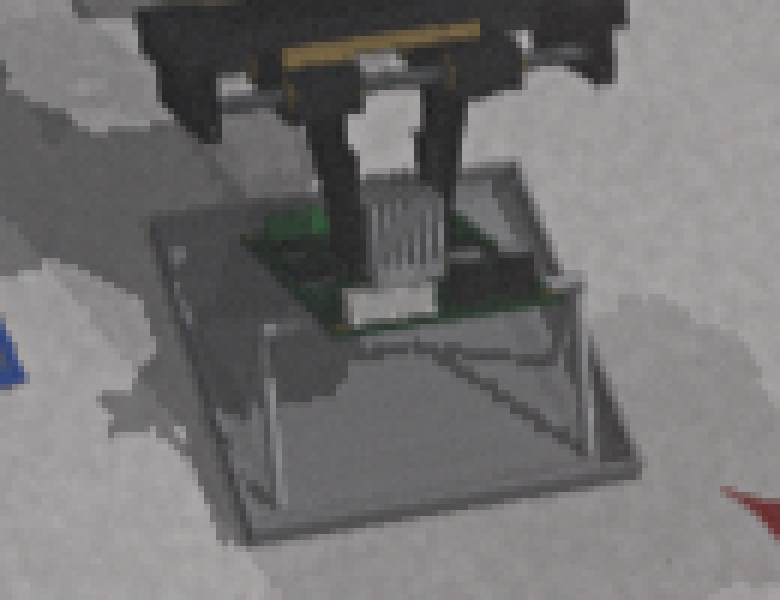

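The board's lower end is at the tray floor and its upper end is over the bar at about (270–580, 290–330). The wrist force has dropped, so it is touching. Lowering the last few mm, then releasing.

Call:
move_arm(steps=[{"linear": [0.03,-0.01,0.04],"dr": [0,0,0],"jaw": 1},{"linear": [0.03,0,0.04],"dr": [0,0,0],"jaw": 1},{"linear": [0,0,0],"dr": [0,0,0],"jaw": 1},{"linear": [0,0,0],"dr": [0,0,0],"jaw": 1},{"linear": [0,0,0],"dr": [0,0,0],"jaw": 1},{"linear": [0,0,0],"dr": [0,0,0],"jaw": 1},{"linear": [0,0,0],"dr": [0,0,0],"jaw": 1},{"linear": [0,0,0],"dr": [0,0,0],"jaw": 1}])

```text
time_s: 13.4
tool_pos: [0.6167, 0.2528, 0.0516]
eef_rot: [0.018, 0.948, -0.007, 0.317]
wrist_force: [-4.8, -1.0, 6.5]
width: 0.0295
grip_force: 30.0
```

Call:
move_arm(steps=[{"linear": [0,0,0],"dr": [0,0,0],"jaw": 0.6},{"linear": [0,0,0],"dr": [0,0,0],"jaw": 0.5},{"linear": [0,0,0],"dr": [0,0,0],"jaw": 0.4},{"linear": [0,0,0],"dr": [0,0,0],"jaw": 0.3},{"linear": [0,0,0],"dr": [0,0,0],"jaw": 0.2},{"linear": [0,0,0],"dr": [0,0,0],"jaw": 0.1},{"linear": [0,0,0],"dr": [0,0,0],"jaw": 0},{"linear": [0,0,0],"dr": [0,0,0],"jaw": 0}])

```text
time_s: 14.4
tool_pos: [0.6163, 0.2526, 0.0507]
eef_rot: [0.018, 0.948, -0.007, 0.317]
wrist_force: [-0.5, 0.9, 0.9]
width: 0.0849
grip_force: 0.0
```

Run:
```python
from cell import robot;from h import *
s=robot.get_state();print(s['width'],s['wrist_force'],s['tool_pos'],s['joint_positions'].round(2))
R=Ro.from_quat(s['eef_rot']);up=s['tool_pos']-R.apply([0,0,.14])
print(up)
```

```text
0.08485702625371175 [-0.52443628  0.93425163  0.8695247 ] [0.61625804 0.25255798 0.05070555] [-0.41  0.24 -0.25  2.11  1.08  0.51  0.  ]
[0.53216049 0.25593846 0.16258126]
```

Call:
move_arm(steps=[{"linear": [0,0,-0.3],"dr": [0,0,0],"jaw": 0},{"linear": [0,0,-0.7],"dr": [0,0,0],"jaw": 0},{"linear": [0,0,-1],"dr": [0,0,0],"jaw": 0},{"linear": [0,0,-1],"dr": [0,0,0],"jaw": 0},{"linear": [0,0,-1],"dr": [0,0,0],"jaw": 0},{"linear": [0,0,-0.6],"dr": [0,0,0],"jaw": 0},{"linear": [0,0,0],"dr": [0,0,0],"jaw": 0},{"linear": [0,0,0],"dr": [0,0,0],"jaw": 0}])

```text
time_s: 15.4
tool_pos: [0.5333, 0.2555, 0.1606]
eef_rot: [0.018, 0.948, -0.007, 0.317]
wrist_force: [-1.0, -0.2, -0.0]
width: 0.0871
grip_force: 0.0
```

```bash
cat > chk.py <<'E'
from cell import robot;from h import *
c0=np.array([.633,.2515,0]);Rz=Ro.from_euler('z',-2.2,degrees=True)
def corners(e,th):
    out=[]
    for u in(0,.14):
        for v in(-.048,.048):
            b=[e+u*np.cos(th)-.003*np.sin(th),v,.003+u*np.sin(th)+.003*np.cos(th)];out.append(c0+Rz.apply(b))
    return out
for n,roi in(('scene',(350,150,480,280)),('top',(190,140,280,240))):
    c=robot.capture(n);m=hsvmask(c['img'],(40,60,20),(90,255,255),roi);ys,xs=np.nonzero(m)
    print(n,'mask',xs.min(),xs.max(),ys.min(),ys.max(),len(xs))
    for e,th in((-.0775,.592),(-.068,.645),(-.05,.76)):
        q=np.array([proj(c,X) for X in corners(e,th)]);print(e,q.min(0).round(),q.max(0).round())
    cv2.imwrite(f'pics/chk_{n}.png',c['img'])
E
python3 chk.py
python3 - <<'E'
from h import *
plan([([.53,.0,.23],R_of(np.radians(115),0)),([.6163,-.2965,.23],R_of(np.radians(60)))],[10,12])
E
```

```text
scene mask 395 406 205 211 30
-0.0775 [388. 201.] [441. 225.]
-0.068 [388. 204.] [442. 226.]
-0.05 [390. 209.] [444. 225.]
top mask 197 244 173 234 705
-0.0775 [208. 176.] [245. 219.]
-0.068 [207. 174.] [245. 216.]
-0.05 [206. 170.] [246. 210.]
[-0.16, -0.85, -0.17] [0.23, 0.39, 0.7] 
[-0.24, -0.84, -0.15] [0.23, 0.38, 0.7] 
[-0.31, -0.81, -0.14] [0.23, 0.39, 0.71] 
[-0.39, -0.78, -0.14] [0.23, 0.38, 0.7] 
[-0.46, -0.74, -0.13] [0.24, 0.38, 0.71] 
[-0.53, -0.69, -0.14] [0.23, 0.39, 0.7] 
[-0.59, -0.64, -0.15] [0.24, 0.38, 0.71] 
[-0.65, -0.57, -0.16] [0.23, 0.39, 0.7] 
[-0.7, -0.51, -0.18] [0.24, 0.39, 0.71] 
[-0.74, -0.44, -0.2] [0.23, 0.38, 0.7] 
-- [5.301e-01 1.000e-04 2.300e-01]
[-0.85, -0.13, -0.0] [0.0, -0.0, 0.53] 
[-0.86, -0.06, -0.0] [0.0, -0.0, 0.53] 
[-0.86, 0.0, -0.0] [0.0, -0.0, 0.53] 
[-0.85, 0.07, -0.0] [0.0, -0.0, 0.53] 
[-0.85, 0.14, -0.0] [0.0, -0.0, 0.54] 
[-0.83, 0.21, -0.0] [0.0, -0.0, 0.53] 
[-0.81, 0.27, -0.0] [0.0, -0.0, 0.54] 
[-0.79, 0.34, -0.0] [0.0, -0.0, 0.53] 
[-0.76, 0.4, -0.0] [0.0, -0.0, 0.54] 
[-0.72, 0.46, -0.0] [0.0, -0.0, 0.53] 
[-0.69, 0.52, -0.0] [0.0, -0.0, 0.54] 
[-0.64, 0.57, -0.0] [0.0, -0.0, 0.53] 
-- [ 0.6164 -0.2966  0.2299]
```

Call:
move_arm(steps=[{"linear": [-0.16,-0.85,-0.17],"dr": [0.23,0.39,0.7],"jaw": 0},{"linear": [-0.24,-0.84,-0.15],"dr": [0.23,0.38,0.7],"jaw": 0},{"linear": [-0.31,-0.81,-0.14],"dr": [0.23,0.39,0.71],"jaw": 0},{"linear": [-0.39,-0.78,-0.14],"dr": [0.23,0.38,0.7],"jaw": 0},{"linear": [-0.46,-0.74,-0.13],"dr": [0.24,0.38,0.71],"jaw": 0},{"linear": [-0.53,-0.69,-0.14],"dr": [0.23,0.39,0.7],"jaw": 0},{"linear": [-0.59,-0.64,-0.15],"dr": [0.24,0.38,0.71],"jaw": 0},{"linear": [-0.65,-0.57,-0.16],"dr": [0.23,0.39,0.7],"jaw": 0}])

```text
time_s: 16.5
tool_pos: [0.5306, 0.0508, 0.2163]
eef_rot: [0.445, 0.893, -0.001, 0.066]
wrist_force: [0.8, 0.5, 0.2]
width: 0.0872
grip_force: 0.0
```

Call:
move_arm(steps=[{"linear": [-0.7,-0.51,-0.18],"dr": [0.24,0.39,0.71],"jaw": 0},{"linear": [-0.74,-0.44,-0.2],"dr": [0.23,0.38,0.7],"jaw": 0},{"linear": [-0.85,-0.13,0],"dr": [0,0,0.53],"jaw": 0},{"linear": [-0.86,-0.06,0],"dr": [0,0,0.53],"jaw": 0},{"linear": [-0.86,0,0],"dr": [0,0,0.53],"jaw": 0},{"linear": [-0.85,0.07,0],"dr": [0,0,0.53],"jaw": 0},{"linear": [-0.85,0.14,0],"dr": [0,0,0.54],"jaw": 0},{"linear": [-0.83,0.21,0],"dr": [0,0,0.53],"jaw": 0}])

```text
time_s: 17.5
tool_pos: [0.5739, -0.1494, 0.2307]
eef_rot: [0.723, 0.691, 0.001, 0.0]
wrist_force: [0.3, -0.4, 1.0]
width: 0.087
grip_force: 0.0
```

```bash
python3 chk.py
python3 - <<'E'
from h import *
from cell import robot;s=robot.get_state();print(s['joint_positions'].round(2),s['tool_pos'])
plan([([.6163,-.2965,.23],R_of(np.radians(60)))],[7])
E
```

```text
scene mask 395 405 205 211 31
-0.0775 [388. 201.] [441. 225.]
-0.068 [388. 204.] [442. 226.]
-0.05 [390. 209.] [444. 225.]
top mask 209 245 173 214 716
-0.0775 [208. 176.] [245. 219.]
-0.068 [207. 174.] [245. 216.]
-0.05 [206. 170.] [246. 210.]
[ 0.04  0.19  0.2   1.6  -0.04  1.35  0.2 ] [ 0.57356304 -0.15230652  0.23053239]
[-0.68, 0.24, 0.0] [0.0, 0.0, 0.45] 
[-0.66, 0.28, 0.0] [0.0, 0.0, 0.45] 
[-0.64, 0.33, 0.01] [0.0, 0.0, 0.45] 
[-0.61, 0.37, 0.0] [0.0, 0.0, 0.45] 
[-0.59, 0.41, 0.01] [0.0, 0.0, 0.46] 
[-0.56, 0.44, 0.0] [0.01, 0.0, 0.45] 
[-0.52, 0.48, 0.01] [0.0, 0.0, 0.46] 
-- [ 0.6163 -0.2964  0.2299]
```

The board mask matches the leaning pose (209–245, 173–214 against a prediction of 207–245, 174–216). On to the cap.

Call:
move_arm(steps=[{"linear": [-0.68,0.24,0],"dr": [0,0,0.45],"jaw": 0},{"linear": [-0.66,0.28,0],"dr": [0,0,0.45],"jaw": 0},{"linear": [-0.64,0.33,0],"dr": [0,0,0.45],"jaw": 0},{"linear": [-0.61,0.37,0],"dr": [0,0,0.45],"jaw": 0},{"linear": [-0.59,0.41,0],"dr": [0,0,0.46],"jaw": 0},{"linear": [-0.56,0.44,0],"dr": [0,0,0.45],"jaw": 0},{"linear": [-0.52,0.48,0],"dr": [0,0,0.46],"jaw": 0},{"linear": [0,0,0],"dr": [0,0,0],"jaw": 0}])

```text
time_s: 18.6
tool_pos: [0.6169, -0.2943, 0.2301]
eef_rot: [0.865, 0.501, 0.0, 0.0]
wrist_force: [0.4, -0.1, -0.1]
width: 0.0871
grip_force: 0.0
```

Run:
```python
from cell import robot;from h import *
s=robot.get_state();c=robot.capture('wrist');print(s['tool_pos'],s['joint_positions'].round(2),s['qd'].round(2))
cv2.imwrite('pics/w2.png',c['img'])
Rt=Ro.from_quat(s['eef_rot']).as_matrix();M=np.eye(4);M[:3,:3]=Rt;M[:3,3]=s['tool_pos']
W=np.linalg.inv(M@c['T_tool_cam']);c['R']=W[:3,:3];c['t']=W[:3,3]
p=proj(c,[.6163,-.2965,.178]);print('expected px',p)
for lo in(140,160,180):
    m=hsvmask(c['img'],(0,0,lo),(180,50,255),(int(p[0]-130),0,int(p[0]+130),min(399,int(p[1]+130))))
    for k in cv2.findContours(m,0,2)[0]:
        if cv2.contourArea(k)>3000:
            h=cv2.convexHull(k);P=np.array([ray(c,q[0]+0.,.178)[:2] for q in h],np.float32);print(lo,cv2.boundingRect(k),[np.round(x,4) for x in cv2.minEnclosingCircle(P)])
```

```text
[ 0.61686186 -0.2942742   0.23014636] [ 0.17  0.4   0.32  1.36 -0.12  1.41 -0.03] [-0.02 -0.02 -0.03  0.02 -0.01  0.01  0.02]
expected px [317.6121578  220.01897963]
140 (189, 297, 218, 45) [array([ 0.5638, -0.3552]), np.float64(0.0821)]
140 (187, 0, 260, 265) [array([ 0.6473, -0.2529]), np.float64(0.1103)]
160 (189, 298, 218, 43) [array([ 0.5639, -0.3552]), np.float64(0.0819)]
160 (187, 0, 260, 265) [array([ 0.6477, -0.2526]), np.float64(0.1101)]
180 (187, 0, 231, 210) [array([ 0.6374, -0.226 ]), np.float64(0.092)]
```

View pics/w2.png

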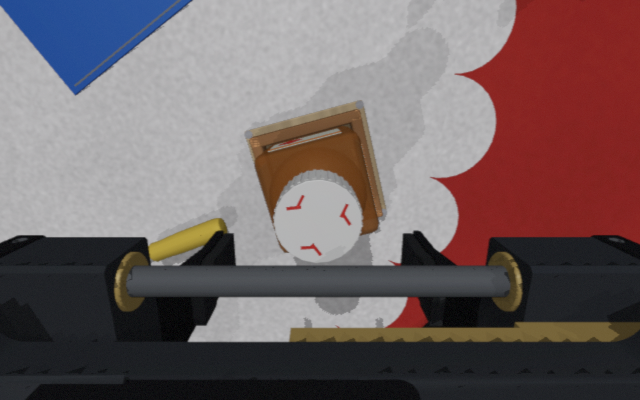

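The cap disc spans (273–362, 179–264), centre (317.5,221.5), against an expected (317.6,220). So the cap is at about (0.616,-0.297). Descending and gripping.

Call:
move_arm(steps=[{"linear": [-0.09,0.02,0.4],"dr": [0,0,0],"jaw": 0},{"linear": [0,0,0.8],"dr": [0,0,0],"jaw": 0},{"linear": [0,0,0.8],"dr": [0,0,0],"jaw": 0},{"linear": [0,0,0.6],"dr": [0,0,0],"jaw": 0},{"linear": [0,0,0.33],"dr": [0,0,0],"jaw": 0},{"linear": [0,0,0],"dr": [0,0,0],"jaw": 0},{"linear": [0,0,0],"dr": [0,0,0],"jaw": 1},{"linear": [0,0,0],"dr": [0,0,0],"jaw": 1}])

```text
time_s: 19.65
tool_pos: [0.6172, -0.2944, 0.1438]
eef_rot: [0.864, 0.503, 0.001, 0.001]
wrist_force: [-0.5, -0.1, 0.6]
width: 0.0741
grip_force: 0.0
```

Call:
move_arm(steps=[{"linear": [0,0,0],"dr": [0,0,0],"jaw": 1},{"linear": [0,0,0],"dr": [0,0,0],"jaw": 1},{"linear": [0,0,0],"dr": [0,0,0],"jaw": 1},{"linear": [0,0,0],"dr": [0,0,0],"jaw": 1},{"linear": [0,0,0],"dr": [0,0,0],"jaw": 1},{"linear": [0,0,0],"dr": [0,0,0],"jaw": 1},{"linear": [0,0,0],"dr": [0,0,0],"jaw": 1},{"linear": [0,0,0],"dr": [0,0,0],"jaw": 1}])

```text
time_s: 20.65
tool_pos: [0.6169, -0.2942, 0.1432]
eef_rot: [0.864, 0.503, 0.001, 0.0]
wrist_force: [-0.3, -0.2, 5.7]
width: 0.06
grip_force: 30.0
```

Gripped, but the tool sits about 3 mm off the cap axis along tool x. I'll re-centre before turning.

Call:
move_arm(steps=[{"linear": [0,0,0],"dr": [0,0,0],"jaw": 0.2},{"linear": [0,0,0],"dr": [0,0,0],"jaw": 0.2},{"linear": [0,0,0],"dr": [0,0,0],"jaw": 0.2},{"linear": [-0.1,0.02,0],"dr": [0,0,0],"jaw": 0.2},{"linear": [0,0,0],"dr": [0,0,0],"jaw": 0.2},{"linear": [0,0,0],"dr": [0,0,0],"jaw": 0.2},{"linear": [0,0,0],"dr": [0,0,0],"jaw": 0.2},{"linear": [0,0,0],"dr": [0,0,0],"jaw": 0.2}])

```text
time_s: 21.65
tool_pos: [0.6157, -0.297, 0.1428]
eef_rot: [0.864, 0.503, 0.001, 0.0]
wrist_force: [-0.4, -0.5, -0.4]
width: 0.0695
grip_force: 0.0
```

Call:
move_arm(steps=[{"linear": [0,0,0],"dr": [0,0,0],"jaw": 1},{"linear": [0,0,0],"dr": [0,0,0],"jaw": 1},{"linear": [0,0,0],"dr": [0,0,0],"jaw": 1},{"linear": [0,0,0],"dr": [0,0,0],"jaw": 1},{"linear": [0,0,0.06],"dr": [0,0,0],"jaw": 1},{"linear": [0,0,0.06],"dr": [0,0,0],"jaw": 1},{"linear": [0,0,0.05],"dr": [0,0,0],"jaw": 1},{"linear": [0,0,0],"dr": [0,0,0],"jaw": 1}])

```text
time_s: 22.65
tool_pos: [0.6158, -0.297, 0.1396]
eef_rot: [0.864, 0.503, 0.001, 0.0]
wrist_force: [-3.8, 2.8, 9.2]
width: 0.0597
grip_force: 30.0
```

Run:
```python
from cell import robot;import time
for i in range(2):
    s=robot.get_state();print(s['tool_pos'],s['wrist_force'],s['width'],s['grip_force'],s['joint_positions'].round(2));robot.capture('top')
```

```text
[ 0.61578482 -0.29702739  0.13958528] [-3.80360448  2.83204594  9.24435929] 0.059727473601334284 30.001652578430367 [ 0.18  0.44  0.31  1.48 -0.14  1.24 -0.01]
[ 0.6157867  -0.29702248  0.13969461] [-5.13592839  2.34105544  9.36813037] 0.06010986122662243 30.001586889411556 [ 0.18  0.44  0.31  1.48 -0.14  1.24 -0.01]
```

Call:
move_arm(steps=[{"linear": [0,0,0.05],"dr": [0,0,0],"jaw": 1},{"linear": [0,0,0.05],"dr": [0,0,0],"jaw": 1},{"linear": [0,0,0],"dr": [0,0,0],"jaw": 1},{"linear": [0,0,0],"dr": [0,0,0],"jaw": 1},{"linear": [0,0,0],"dr": [0,0,0],"jaw": 1},{"linear": [0,0,0],"dr": [0,0,0],"jaw": 1},{"linear": [0,0,0],"dr": [0,0,0],"jaw": 1},{"linear": [0,0,0],"dr": [0,0,0],"jaw": 1}])

```text
time_s: 23.75
tool_pos: [0.6159, -0.2971, 0.1376]
eef_rot: [0.864, 0.503, 0.002, 0.0]
wrist_force: [-4.8, 2.8, 12.7]
width: 0.0598
grip_force: 30.0
```

Pressed 5 mm with 12.7 N, which matches the spring. Turning anticlockwise.

Call:
move_arm(steps=[{"linear": [0,0,0],"dr": [0,0,-0.4],"jaw": 1},{"linear": [0,0,0],"dr": [0,0,-0.6],"jaw": 1},{"linear": [0,0,0],"dr": [0,0,-0.6],"jaw": 1},{"linear": [0,0,0],"dr": [0,0,-0.6],"jaw": 1},{"linear": [0,0,0],"dr": [0,0,-0.6],"jaw": 1},{"linear": [0,0,0],"dr": [0,0,-0.6],"jaw": 1},{"linear": [0,0,0],"dr": [0,0,-0.6],"jaw": 1},{"linear": [0,0,0],"dr": [0,0,-0.3],"jaw": 1}])

```text
time_s: 24.75
tool_pos: [0.6168, -0.2968, 0.1378]
eef_rot: [0.66, 0.752, 0.002, 0.002]
wrist_force: [-2.3, 3.0, 11.4]
width: 0.0599
grip_force: 30.0
```

Call:
move_arm(steps=[{"linear": [0,0,0.03],"dr": [0,0,0],"jaw": 1},{"linear": [0,0,0],"dr": [0,0,-0.4],"jaw": 1},{"linear": [0,0,0],"dr": [0,0,-0.8],"jaw": 1},{"linear": [0,0,0],"dr": [0,0,-0.8],"jaw": 1},{"linear": [0,0,0],"dr": [0,0,-0.8],"jaw": 1},{"linear": [0,0,0],"dr": [0,0,-0.8],"jaw": 1},{"linear": [0,0,0],"dr": [0,0,-0.8],"jaw": 1},{"linear": [0,0,0],"dr": [0,0,-0.5],"jaw": 1}])

```text
time_s: 25.75
tool_pos: [0.6167, -0.2969, 0.1371]
eef_rot: [0.345, 0.939, 0.001, 0.002]
wrist_force: [-4.2, 2.7, 11.8]
width: 0.0599
grip_force: 30.0
```

Run:
```python
from cell import robot
for i in range(4):
    s=robot.get_state();robot.capture('top')
print(s['time_s'],s['tool_pos'],s['eef_rot'].round(3),s['wrist_force'].round(1),s['torque'].round(2),s['joint_positions'].round(2))
```

```text
25.9 [ 0.61667245 -0.29695727  0.13716572] [0.346 0.938 0.001 0.002] [-4.7  2.6 13.3] [0.53 0.85 0.07] [ 0.36  0.44  0.07  1.47 -0.04  1.23  1.3 ]
```

Turned 79° with force 13 N and no stop torque. Lifting gently.

Call:
move_arm(steps=[{"linear": [0,0,-0.1],"dr": [0,0,0],"jaw": 1},{"linear": [0,0,-0.1],"dr": [0,0,0],"jaw": 1},{"linear": [0,0,-0.1],"dr": [0,0,0],"jaw": 1},{"linear": [0,0,-0.1],"dr": [0,0,0],"jaw": 1},{"linear": [0,0,-0.1],"dr": [0,0,0],"jaw": 1},{"linear": [0,0,0],"dr": [0,0,0],"jaw": 1},{"linear": [0,0,0],"dr": [0,0,0],"jaw": 1},{"linear": [0,0,0],"dr": [0,0,0],"jaw": 1}])

```text
time_s: 26.95
tool_pos: [0.6155, -0.297, 0.1484]
eef_rot: [0.346, 0.938, 0.001, 0.0]
wrist_force: [0.6, -0.4, -0.6]
width: 0.0602
grip_force: 30.0
```

The cap is free (net force is about its own weight). Raising and carrying it to the mat.

Call:
move_arm(steps=[{"linear": [0,0,-0.4],"dr": [0,0,0],"jaw": 1},{"linear": [0,0,-0.7],"dr": [0,0,0],"jaw": 1},{"linear": [0,0,-0.7],"dr": [0,0,0],"jaw": 1},{"linear": [0.4,0.25,-0.6],"dr": [0,0,0],"jaw": 1},{"linear": [0.8,0.5,0],"dr": [0,0,0],"jaw": 1},{"linear": [0.9,0.55,0],"dr": [0,0,0],"jaw": 1},{"linear": [0.9,0.55,0],"dr": [0,0,0],"jaw": 1},{"linear": [0.9,0.55,0],"dr": [0,0,0],"jaw": 1}])

```text
time_s: 27.95
tool_pos: [0.5728, -0.1642, 0.2216]
eef_rot: [0.346, 0.938, 0.001, 0.001]
wrist_force: [0.5, -0.5, -0.8]
width: 0.06
grip_force: 30.0
```

Call:
move_arm(steps=[{"linear": [0.9,0.55,0],"dr": [0,0,0],"jaw": 1},{"linear": [0.9,0.55,0],"dr": [0,0,0],"jaw": 1},{"linear": [0.9,0.55,0],"dr": [0,0,0],"jaw": 1},{"linear": [0.9,0.55,0.3],"dr": [0,0,0],"jaw": 1},{"linear": [0.8,0.5,0.7],"dr": [0,0,0],"jaw": 1},{"linear": [0.8,0.5,0.8],"dr": [0,0,0],"jaw": 1},{"linear": [0.4,0.25,0.8],"dr": [0,0,0],"jaw": 1},{"linear": [0,0,0.8],"dr": [0,0,0],"jaw": 1}])

```text
time_s: 28.95
tool_pos: [0.5124, 0.0241, 0.119]
eef_rot: [0.345, 0.939, 0.001, 0.001]
wrist_force: [0.1, 0.1, 0.8]
width: 0.0598
grip_force: 30.0
```

Run:
```python
from cell import robot;from h import *
for i in range(3):
    s=robot.get_state();c=robot.capture('scene')
print(s['tool_pos'],s['width'],s['wrist_force'].round(1),s['joint_positions'].round(2))
print(((s['tool_pos'][2]-.0045)/.03), Ro.from_quat(s['eef_rot']).inv().apply(np.array([.52,0,s['tool_pos'][2]])-s['tool_pos'])/.03)
# skirt edge: lowest white cap pixel below the fingers in the scene view
p=proj(c,s['tool_pos']);print(p);x,y=p.astype(int);cv2.imwrite('pics/cap2.png',cv2.resize(c['img'][y-50:y+40,x-60:x+60],None,fx=6,fy=6,interpolation=3))
```

```text
[0.51057511 0.02245636 0.11701769] 0.05986388080871766 [ 0.6 -0.3 -0.8] [ 0.03  0.12 -0.13  1.92  0.02  1.11  0.76]
3.750589825167614 [-0.72461362 -0.36599423 -0.00138241]
[316.49927818 180.43001549]
```

Call:
move_arm(steps=[{"linear": [0,0,0.7],"dr": [0,0,0],"jaw": 1},{"linear": [0,0,0.8],"dr": [0,0,0],"jaw": 1},{"linear": [0,0,0.8],"dr": [0,0,0],"jaw": 1},{"linear": [0,0,0.7],"dr": [0,0,0],"jaw": 1},{"linear": [0,0,0.4],"dr": [0,0,0],"jaw": 1},{"linear": [0,0,0.2],"dr": [0,0,0],"jaw": 1},{"linear": [0,0,0],"dr": [0,0,0],"jaw": 1},{"linear": [0,0,0],"dr": [0,0,0],"jaw": 1}])

```text
time_s: 30.1
tool_pos: [0.514, 0.0217, 0.0117]
eef_rot: [0.346, 0.938, 0.001, 0.001]
wrist_force: [-0.4, -0.1, -0.3]
width: 0.0602
grip_force: 30.0
```

Call:
move_arm(steps=[{"linear": [0,0,0.08],"dr": [0,0,0],"jaw": 1},{"linear": [0,0,0.06],"dr": [0,0,0],"jaw": 1},{"linear": [0,0,0.06],"dr": [0,0,0],"jaw": 1},{"linear": [0,0,0.04],"dr": [0,0,0],"jaw": 1},{"linear": [0,0,0],"dr": [0,0,0],"jaw": 1},{"linear": [0,0,0],"dr": [0,0,0],"jaw": 1},{"linear": [0,0,0],"dr": [0,0,0],"jaw": 1},{"linear": [0,0,0],"dr": [0,0,0],"jaw": 1}])

```text
time_s: 31.1
tool_pos: [0.5133, 0.0217, 0.0037]
eef_rot: [0.346, 0.938, 0.001, 0.001]
wrist_force: [-0.1, 0.4, 0.2]
width: 0.0601
grip_force: 30.0
```

Call:
move_arm(steps=[{"linear": [0,0,0],"dr": [0,0,0],"jaw": 0.3},{"linear": [0,0,0],"dr": [0,0,0],"jaw": 0.2},{"linear": [0,0,0],"dr": [0,0,0],"jaw": 0.1},{"linear": [0,0,0],"dr": [0,0,0],"jaw": 0},{"linear": [0,0,0],"dr": [0,0,0],"jaw": 0},{"linear": [0,0,0],"dr": [0,0,0],"jaw": 0},{"linear": [0,0,-0.1],"dr": [0,0,0],"jaw": 0},{"linear": [0,0,-0.2],"dr": [0,0,0],"jaw": 0}])

```text
time_s: 32.1
tool_pos: [0.5132, 0.0217, 0.0128]
eef_rot: [0.346, 0.938, 0.001, 0.0]
wrist_force: [-0.6, -0.2, -0.5]
width: 0.0871
grip_force: 0.0
```

Call:
move_arm(steps=[{"linear": [0,0,-0.4],"dr": [0,0,0],"jaw": 0},{"linear": [0,0,-0.8],"dr": [0,0,0],"jaw": 0},{"linear": [0,0,-1],"dr": [0,0,0],"jaw": 0},{"linear": [0,0,-1],"dr": [0,0,0],"jaw": 0},{"linear": [0,0,-1],"dr": [0,0,0],"jaw": 0},{"linear": [0,0,-1],"dr": [0,0,0],"jaw": 0},{"linear": [0,0,-0.5],"dr": [0,0,0],"jaw": 0},{"linear": [0,0,0],"dr": [0,0,0],"jaw": 0}])

```text
time_s: 33.1
tool_pos: [0.5137, 0.0216, 0.1848]
eef_rot: [0.346, 0.938, 0.001, 0.002]
wrist_force: [0.1, -0.1, -0.1]
width: 0.0869
grip_force: 0.0
```

```bash
python3 chk.py
python3 - <<'E'
from h import *
from cell import robot
s=robot.get_state();print(s['tool_pos'],s['width'])
c=cv2.imread('pics/chk_scene.png');d=robot.capture('scene')
m=hsvmask(d['img'],(0,0,110),(180,70,255),(275,180,350,245))
cs=[k for k in cv2.findContours(m,0,2)[0] if cv2.contourArea(k)>80]
for k in cs:
    b=cv2.boundingRect(k);print(b,ray(d,(b[0]+b[2]/2,b[1]+b[3]*.45),.035))
w=robot.capture('wrist');hh=cv2.resize(w['img'],(400,250));g=cv2.resize(c[150:290,260:480],(400,255))
cv2.imwrite('pics/fin.png',np.vstack([hh,g]))
E
```

```text
scene mask 396 406 206 210 27
-0.0775 [388. 201.] [441. 225.]
-0.068 [388. 204.] [442. 226.]
-0.05 [390. 209.] [444. 225.]
top mask 209 244 173 214 720
-0.0775 [208. 176.] [245. 219.]
-0.068 [207. 174.] [245. 216.]
-0.05 [206. 170.] [246. 210.]
[0.51239101 0.0215031  0.1827387 ] 0.0875606811984536
(313, 235, 37, 10) [0.63802401 0.03137658 0.035     ]
(275, 202, 14, 43) [ 0.55640872 -0.07861601  0.035     ]
(306, 192, 23, 25) [0.5206351  0.02193367 0.035     ]
(333, 180, 17, 42) [0.52089623 0.08657743 0.035     ]
(275, 180, 41, 10) [ 0.44602974 -0.02198398  0.035     ]
```

View pics/fin.png

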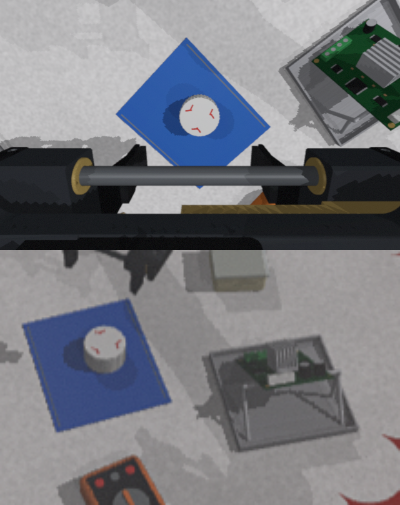

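The cap stands upright on the mat at (200,117) and (104,345), open side down. The board leans in the tray at (275,365), and the gripper is clear. Handing in.

```bash
python3 -c "
from cell import robot
print(robot.hand_in())"
```

```text
the job is handed in; nothing more can be done
None
```

I handed in the job at about 33 s: the board leans in the tray and the opened cap stands open side down on the mat, both released, with no verdict returned by the hand-in.

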